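# Seat a bearing in the three-point nest of a checking stand

### The job

Take the middle-sized of the three bearings, set it down flat on the checking stand's plate in front of the nest and let go of it. Then nudge it gently along the plate, past the sprung roller, until it is fully home and sits firmly against fence, stop pin and roller at once, and leave it there untouched. Do not shove so hard that the clamped nest head slips from its setting, and leave the other bearings and the tools alone.

Things in the scene. Friction and masses are not known exactly. Their poses are not given: they have to be found in the camera images.
- bearing_center (a point): Centre (half-way up) of the middle-sized bearing: a flat solid-looking steel disc 60 mm in diameter and 22 mm high with a black seal and a plugged bore (no hole), about 0.28 kg, lying flat on the table at first. Its z axis is up.
- big_bearing_center (a point): Centre of the big bearing, 80 mm in diameter, 23 mm high: leave it alone.
- small_bearing_center (a point): Centre of the small bearing, 40 mm in diameter, 15 mm high: leave it alone.
- stand: Checking stand, fixed to the table: a dark steel plate 240 mm (x) by 150 mm (y), 14 mm thick; origin at the centre of its underside, z up. Its bare part is at stand x -120 to -45 mm. On the +x half sits a U-shaped aluminium nest head, 20 mm high (two screw heads 26 mm), clamped by friction: pushed along x with more than about 16 N it slips.
- set_down (a point): Point of the stand on the plate's top face, 75 mm from its centre towards -x (axes as the stand's): a good place to set the bearing down, in front of the nest. From here it is nudged along the stand's +x, its centre on the stand's line y = 0.
- home_mid (a point): Point of the stand on the plate's top face, at stand x = 30, y = 0 mm (axes as the stand's). A bearing that is home has its centre at y = 0 and at this x give or take 14 mm: the head is clamped at another setting every time. This point does not follow the setting, which is not measured: home must be felt.
- fence_mid (a point): Point of the stand 30 mm to the -y side of home_mid, on the plate's top: here runs the face of the head's polished fence, 18 mm high, along x from 43 mm short of the home centre to 42 mm past it, with a flared lead-in (16 mm) before that. The bearing's rim rests on it when home.
- stop_mid (a point): Point of the stand 30 mm to the +x side of home_mid, on the plate's top: near here, give or take the same 14 mm, the rim of a bearing that is home meets the rigid stop pin (upright, 10 mm thick, 18 mm high), 10 degrees round to the +y side of straight ahead.
- roller_mid (a point): Point of the stand 9 mm short of home_mid in x, at y = 31 mm: the sprung roller (12 mm thick, 17 mm high, its setting as the head's) rests here and yields to +y. It touches the bearing from some 28 mm before home; sliding on past it takes up to 6 N, home resists more. It presses the bearing on the fence with 2 to 3 N and keeps it home, but does not pull it home. A pusher behind the bearing has 54 mm between fence and roller.
- driver_grip (a point): Handle of a loose screwdriver 200 mm long, lying on the table: leave it alone.
- socket_center (a point): Centre of a loose steel socket, 26 mm in diameter and 50 mm high, standing on the table: leave it alone.
Not all that is in view belongs to the job. Leave any purple or yellow look-alike of the part that bears bearing_center alone.

How it is judged (in metres and radians):
On the way:
1. the bearing lies flat on the stand's plate in front of the nest and is let go (x of bearing_center in the frame of stand between -0.12 and -0.015 m and y of bearing_center in the frame of stand between -0.05 and 0.05 m and z of bearing_center in the frame of stand between 0.022 and 0.027 m and angle between bearing_center's own z axis and vertical below 0.06 rad and contact force between bearing and the fingers below 0.1 N), for 0.2 s.
At the end, for the whole second after the job is handed in: The middle-sized bearing lies flat on the plate, at rest, let go, and bears on stop pin, fence and sprung roller at once (more than 0.3 N on each); the head has not slipped (contact force between bearing and stop_pin above 0.3 N and contact force between bearing and fence above 0.3 N and contact force between bearing and roller_face above 0.3 N and x of bearing_center in the frame of stand above 0.01 m and z of bearing_center in the frame of stand below 0.027 m and angle between bearing_center's own z axis and vertical below 0.05 rad and linear speed of bearing below 0.01 m/s); the robot touches nothing.
It fails at once if the nest head is pushed more than 2 mm off its setting (distance of head from where it was at the start of the episode above 0.002 m).
It fails at once if another bearing, the screwdriver or the socket is moved more than 25 mm (distance of any of big_bearing_center, small_bearing_center, driver_grip, socket_center from where it was at the start of the episode above 0.025 m).
It also fails if it takes over 53 s, if anything falls off the work surface, if the arm or the gripper's body presses on something with over 40 N, if the wrist force passes 120 N, or if a joint passes its speed limit or range.

### The arm

A 6-joint arm with a two-finger parallel gripper is mounted at the origin on the work surface. World frame = base frame: x ahead of the robot, y to its left, z up, the work surface at z = 0. Lengths are in m, angles in degrees, forces in N, time in s.
With the tool pointing down it reaches from about 0.25 to 0.725 m from the base axis. Payload 9.7 kg.
Tool frame: the origin (TCP) lies on the centre line of the jaws, within the pads' length; the fingertips stand 19 mm ahead of it and the grasp point (between the pads) is the TCP; z points along the fingers, y is the direction in which the jaws open and shut (so a half turn about z gives the same grasp; the last joint's range is limited). The gripper opens to 85 mm and grips with 20 to 120 N. Pads are 22 mm wide; open, the fingers measure 114 mm over their backs; the gripper's body (76 mm by 85 mm) begins 54 mm behind the grasp point. The pads swing forward as they close: fully open they stand 13 mm farther back than shut.
Start: joints at [-69.041, 4.979, 10.078, 95.1, 0, 90], TCP at [0.197, -0.514, 0.25] pointing down, gripper open.
Joint ranges: [-179.16, 179.16], [-48.56, 103.87], [-65.8, 70.77], [-126.05, 130.52], [-82.76, 87.17], [-180, 180]. Speed limits (degrees/s): [127.2, 127.2, 147.25, 180, 180, 180].

### API

Orientations are given as [roll, pitch, yaw] about the fixed x, y, z axes, in that order (R = Rz(yaw) Ry(pitch) Rx(roll)).
In Python, from workcell import bot, viewer, job gives the robot as it stands.
- The arm moves only by the tool play_rows, never from a script. Its argument "commands" is a list of rows, each an object of numbers: "tx", "ty", "tz": the shift along the tool's x, y, z in cm; "ax", "ay", "az": the turn, a rotation vector about the tool's x, y, z in rad. A call has 1 to 20 rows; each row is the pose to reach, as a shift and turn from the pose commanded when the call began, along the tool's axes at that moment; what a row does not reach only later rows make up. A row lasts 1/10 s, in which the tool goes at most 50 mm and 8.59 degrees, less where a joint would pass 70% of its speed; a pose out of reach is approached as far as the arm can. A call with a gripper value outside its range is refused whole. "grip" is the finger opening in cm, from 0 to 8.54, set as the call begins (left out, the last holds). The fingers move at their own pace and stop on an object; "newtons" is the grip in N (left out, the last holds). Time passes only in rows, so rows that repeat a pose let the fingers close. It gives the time, the measured TCP pose, the force and the opening at its end, in the units of the state.
- bot.get_obs(): the state, without advancing time (a new reading comes with each control period).
- viewer.camera(name): name is "side" or "top" or "wrist"; returns a dict with "pixels" (400x640x3 uint8, red, green, blue), "depth" (400x640 float32, m along the optical axis (not along the pixel's ray), 0 where there is no reading), "fx", "fy", "cx", "cy" (pixels), "dist" ([k1, k2, p1, p2, k3] as OpenCV has them; the pictures are not rectified), "rvec" (rotation vector, rad) and "tvec" (3), from world to camera coordinates, as OpenCV has them; the wrist camera has in their place "tool_from_camera" (4x4, takes a point from camera to tool coordinates, whose origin is the TCP and whose axes are the flange's). Camera axes: x right, y down, z forward; pixel columns grow to the right and rows downward; lengths in m; the calibration is good to about 2 mm. A picture is of the moment at which its call begins: read the wrist's pose just before it.
- job.job_done(): hands the job in, once; it reports no verdict.
The state is a dict: "time": time; "q": joint angles; "qd": joint speeds; "joint_efforts": joint torques, N m; "ee_pos": TCP position; "tcp_rot": TCP orientation; "wrist_force": force on the tool from outside, world axes, zero at the start; "torque": the same for the moment, N m; "opening": finger opening in m.
Only numpy, scipy, OpenCV 4.12 (cv2) and the standard library are available. Lean on these libraries where they do the work, as an engineer would, in place of code of your own. Each camera call takes 0.05 s, during which the arm holds its last target.

## Working session

There is one attempt and no reset: what is moved stays moved. The work goes in short steps, Python scripts to look and compute and a tool call to move; the robot and the scene stay as the last step left them, time stands still between calls to the robot, and variables do not carry over. Pictures are saved under pics/ and viewed, and the job is handed in when it is done.

Besides the shell and the picture viewer there is one more tool, called after "Emit:" as name(argument=value, ...), one argument or row to a line, values as JSON. play_rows: Moves the arm, as the interface text tells. Its arguments: {"type":"object","properties":{"commands":{"type":"array"},"grip":{"type":"number"},"newtons":{"type":"number"}},"required":["commands"]}

```bash
mkdir -p pics; ls
cat > h.py <<'E'
import numpy as np, cv2, pickle, sys
from workcell import bot, viewer, job
def snap(name, fn):
    o=bot.get_obs(); c=viewer.camera(name); c['obs']=o
    cv2.imwrite('pics/%s.png'%fn, c['pixels'][:,:,::-1]); pickle.dump(c,open('pics/%s.pkl'%fn,'wb')); return c
E
python3 - <<'E'
from h import *
o=bot.get_obs(); print(o)
for n in ['side','top','wrist']:
    c=snap(n,n+'0'); print(n,{k:v for k,v in c.items() if k not in('pixels','depth','obs')})
E
```

```text
pics
{'time': 0.0, 'q': array([-6.90379751e+01,  5.01029392e+00,  1.00322618e+01,  9.51001149e+01,
       -1.24305325e-03,  9.00000362e+01]), 'qd': array([ 0.05588884,  0.05534502,  0.07469861,  0.0096679 , -0.00148127,
       -0.02278318]), 'joint_efforts': array([ 3.64684231e-03, -5.20386600e+01,  4.64808333e+01,  1.62866019e-02,
        1.98004250e-04,  1.29292511e-05]), 'ee_pos': array([ 0.19667721, -0.51339454,  0.24957116]), 'tcp_rot': array([-1.79921853e+02,  1.24310147e-03,  2.09619904e+01]), 'wrist_force': array([ 0.95839415, -0.43629805, -0.90574737]), 'torque': array([-0.03589399,  0.05505585, -0.04530781]), 'opening': 0.08543476382517352}
side {'fx': 463.28029148009875, 'fy': 463.28029148009875, 'cx': 321.4155568448766, 'cy': 206.52017829763662, 'dist': array([-0.06671497,  0.        ,  0.        ,  0.        ,  0.        ]), 'rvec': array([ 0.2990192 , -2.81764498,  1.16926458]), 'tvec': array([0.55184476, 0.11970101, 0.97120603])}
top {'fx': 394.9751617769896, 'fy': 394.9751617769896, 'cx': 321.0112341927898, 'cy': 199.49577691537806, 'dist': array([-0.00559036,  0.        ,  0.        ,  0.        ,  0.        ]), 'rvec': array([ 2.14332675, -2.11938247,  0.18747074]), 'tvec': array([-0.01982881,  0.58203362,  0.8123726 ])}
wrist {'fx': 344.12263718199637, 'fy': 344.12263718199637, 'cx': 314.1477368257149, 'cy': 202.9092343837016, 'dist': array([0.0068638, 0.       , 0.       , 0.       , 0.       ]), 'tool_from_camera': array([[ 1.27696304e-03, -9.61183969e-01, -2.75905322e-01,
         6.94261846e-02],
       [ 9.99999181e-01,  1.20333378e-03,  4.36152719e-04,
         5.71434465e-04],
       [-8.72168072e-05, -2.75905653e-01,  9.61184718e-01,
        -1.24059810e-01],
       [ 0.00000000e+00,  0.00000000e+00,  0.00000000e+00,
         1.00000000e+00]])}
```

View pics/top0.png

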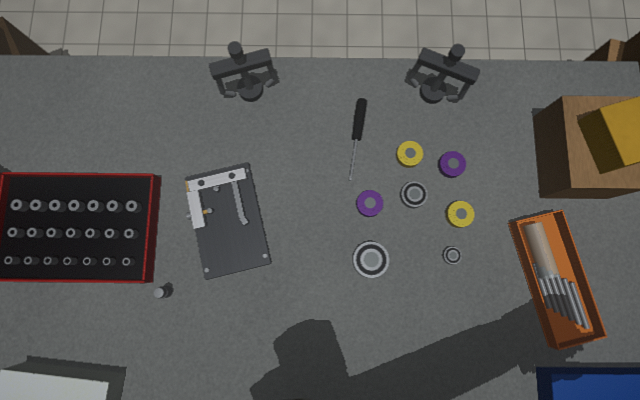

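View pics/side0.png

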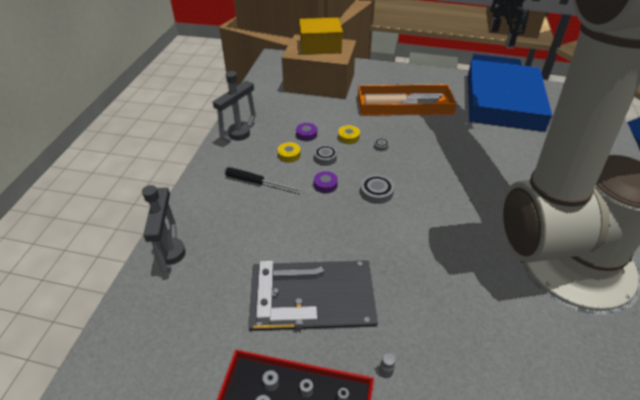

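View pics/wrist0.png

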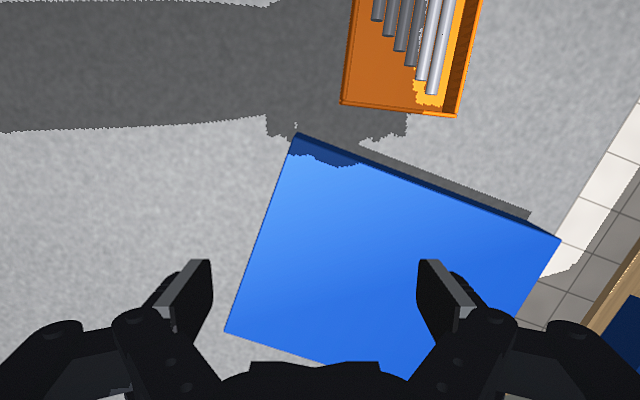

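```bash
cat >> h.py <<'E'
def KD(c): return np.array([[c['fx'],0,c['cx']],[0,c['fy'],c['cy']],[0,0,1]]),np.array(c['dist'])
def pose(c):
    """world_from_camera R,t"""
    if 'rvec' in c:
        R=cv2.Rodrigues(np.array(c['rvec']))[0]; return R.T, -R.T@np.array(c['tvec'])
    from scipy.spatial.transform import Rotation as Ro
    o=c['obs']; T=np.eye(4); T[:3,:3]=Ro.from_euler('xyz',o['tcp_rot'],degrees=True).as_matrix(); T[:3,3]=o['ee_pos']
    T=T@c['tool_from_camera']; return T[:3,:3],T[:3,3]
def ray(c,px):
    K,D=KD(c); p=cv2.undistortPoints(np.array(px,float).reshape(-1,1,2),K,D).reshape(-1,2)
    R,t=pose(c); d=np.c_[p,np.ones(len(p))]@R.T; return t,d
def onplane(c,px,z):
    t,d=ray(c,px); return t+d*((z-t[2])/d[:,2])[:,None]
def tri(c1,p1,c2,p2):
    t1,d1=ray(c1,[p1]);t2,d2=ray(c2,[p2]); A=np.c_[d1[0],-d2[0]]; s=np.linalg.lstsq(A,t2-t1,rcond=None)[0]
    a=t1+s[0]*d1[0]; b=t2+s[1]*d2[0]; return (a+b)/2, np.linalg.norm(a-b)
def load(fn): return pickle.load(open('pics/%s.pkl'%fn,'rb'))
def proj(c,P):
    K,D=KD(c); R,t=pose(c); Rc=R.T; return cv2.projectPoints(np.array(P,float).reshape(-1,1,3),cv2.Rodrigues(Rc)[0],-Rc@t,K,D)[0].reshape(-1,2)
def crop(c,x0,y0,x1,y1,s,fn): cv2.imwrite('pics/%s.png'%fn,cv2.resize(c['pixels'][y0:y1,x0:x1,::-1],None,fx=s,fy=s,interpolation=cv2.INTER_CUBIC))
E
python3 - <<'E'
from h import *
c=load('top0'); s=load('side0')
crop(c,340,130,480,280,4,'topcrop1'); crop(c,175,150,285,290,4,'topcrop2'); crop(s,240,250,390,340,5,'sidecrop')
for n,p in dict(mid=(413,194),big=(371,259),small=(452,255)).items(): print(n,onplane(c,[p],0.02))
print(tri(c,(413.5,194),s,(325,153)))
print(onplane(c,[(248,164),(271,262),(205,278),(185,178)],0.014))
print(onplane(s,[(252,263),(368,261),(377,325),(250,329)],0.014))
E
```

```text
mid [[ 0.60268188 -0.22213879  0.02      ]]
big [[ 0.45555113 -0.12509701  0.02      ]]
small [[ 0.46622718 -0.30456259  0.02      ]]
(array([ 0.60256599, -0.2233951 ,  0.01951231]), np.float64(0.00043853258568639136))
[[0.67015996 0.15663949 0.014     ]
 [0.44666665 0.09603584 0.014     ]
 [0.41019634 0.24024645 0.014     ]
 [0.6352832  0.30015962 0.014     ]]
[[0.67700677 0.15635906 0.014     ]
 [0.44443961 0.10058976 0.014     ]
 [0.40713214 0.24589358 0.014     ]
 [0.63336893 0.3033029  0.014     ]]
```

View pics/topcrop1.png

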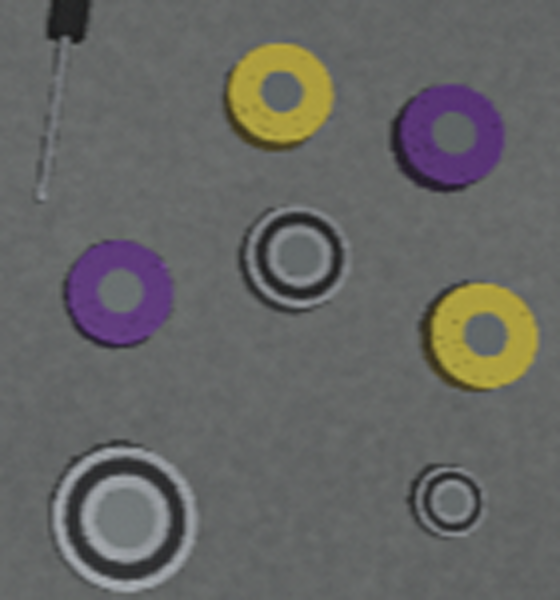

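View pics/topcrop2.png

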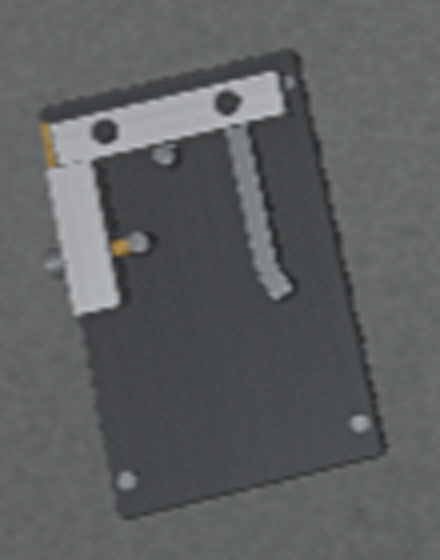

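View pics/sidecrop.png

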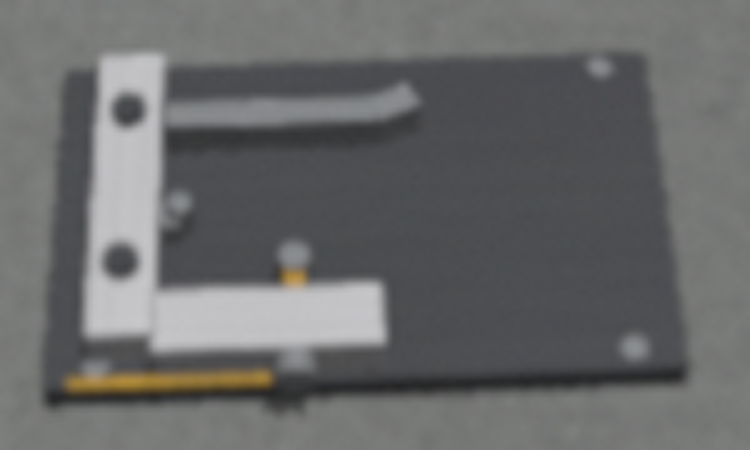

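Candidates in the top view: three steel discs at (413,194), (371,259) and (452,255), two yellow rings at (410,153) and (461,213), and two purple rings at (369,203) and (452,163). The one I want is (413,194): it is steel with a black seal and sits between the other two steel discs in size. The enlarged crop confirms this. The stand is centred near (228,220) with the nest towards the top of the image. The fence is on the right (-y) and the roller on the left (+y).

```bash
cat >> h.py <<'E'
from scipy.spatial.transform import Rotation as Ro
def delta(p,yaw,frm=None):
    o=bot.get_obs() if frm is None else frm
    R=Ro.from_euler('xyz',o['tcp_rot'],degrees=True); G=Ro.from_euler('xyz',[180,0,yaw],degrees=True)
    print('t cm',np.round(R.inv().apply(np.array(p)-o['ee_pos'])*100,2),'a rad',np.round((R.inv()*G).as_rotvec(),4))
E
python3 - <<'E'
from h import *
delta([0.6026,-0.2234,0.20],-54)
# fingertips in wrist image
w=load('wrist0'); d=w['depth']; T=w['tool_from_camera']
K,D=KD(w)
for p in [(205,262),(198,270),(205,290),(425,262),(432,270),(205,300),(160,310),(470,310)]:
    z=d[p[1],p[0]]; u=cv2.undistortPoints(np.array([[p]],float),K,D)[0,0]
    print(p,z,(T@[u[0]*z,u[1]*z,z,1])[:3])
# middle bearing diameter from top
c=load('top0'); g=c['pixels'].astype(int)
print(onplane(c,[(401,194),(427,194)],.022))
E
```

```text
t cm [ 48.28 -12.56   4.99] a rad [-9.0000e-04  7.0000e-04  1.3083e+00]
(205, 262) 0.13417055 [ 0.01022853 -0.04186021 -0.00144435]
(198, 270) 0.12674625 [ 0.01067483 -0.04207827 -0.00904025]
(205, 290) 0.13350299 [ 9.90263038e-05 -4.16260580e-02 -5.04661680e-03]
(425, 262) 0.13308808 [ 0.01081515  0.0434895  -0.00244087]
(432, 270) 0.12686594 [ 0.01072995  0.04405829 -0.008939  ]
(205, 300) 0.13407366 [-0.00393411 -0.04179725 -0.00561052]
(160, 310) 0.104952134 [ 0.00907986 -0.04626081 -0.03217041]
(470, 310) 0.10496663 [ 0.00919298  0.0480976  -0.03216567]
[[ 0.60198225 -0.19443665  0.022     ]
 [ 0.60266377 -0.25344124  0.022     ]]
```

Emit:
play_rows(
  commands=[
    {"tx": 48.3, "ty": -12.6, "tz": 5.0, "az": 1.308},
    {"tx": 48.3, "ty": -12.6, "tz": 5.0, "az": 1.308},
    {"tx": 48.3, "ty": -12.6, "tz": 5.0, "az": 1.308},
    {"tx": 48.3, "ty": -12.6, "tz": 5.0, "az": 1.308},
    {"tx": 48.3, "ty": -12.6, "tz": 5.0, "az": 1.308},
    {"tx": 48.3, "ty": -12.6, "tz": 5.0, "az": 1.308},
    {"tx": 48.3, "ty": -12.6, "tz": 5.0, "az": 1.308},
    {"tx": 48.3, "ty": -12.6, "tz": 5.0, "az": 1.308},
    {"tx": 48.3, "ty": -12.6, "tz": 5.0, "az": 1.308},
    {"tx": 48.3, "ty": -12.6, "tz": 5.0, "az": 1.308},
    {"tx": 48.3, "ty": -12.6, "tz": 5.0, "az": 1.308},
    {"tx": 48.3, "ty": -12.6, "tz": 5.0, "az": 1.308},
    {"tx": 48.3, "ty": -12.6, "tz": 5.0, "az": 1.308},
    {"tx": 48.3, "ty": -12.6, "tz": 5.0, "az": 1.308},
  ],
  grip=7.6,
)

```text
invalid input at $.commands[0]: expected keys tx, ty, tz, ax, ay, az
```

Run:
```python
from h import *
w=snap('wrist','wrist1'); o=w['obs']; print(o['time'],o['ee_pos'],o['tcp_rot'],o['q'],o['opening'],o['wrist_force'])
```

```text
0.15 [ 0.19668455 -0.51344002  0.24974549] [-1.79940369e+02 -1.21653609e-04  2.09574307e+01] [-6.90396177e+01  5.00198732e+00  1.00428264e+01  9.51004697e+01
  1.24725415e-04  9.00029515e+01] 0.08526158688856468 [-0.45480194  0.22110814  0.74092618]
```

View pics/wrist1.png

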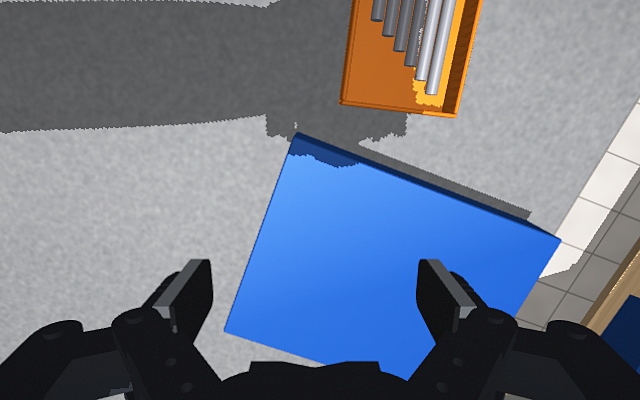

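The move was refused because all six keys are required, and the picture shows the unchanged start view. I'll resend it.

Emit:
play_rows(
  commands=[
    {"tx": 48.3, "ty": -12.6, "tz": 5.0, "ax": 0, "ay": 0, "az": 1.308},
    {"tx": 48.3, "ty": -12.6, "tz": 5.0, "ax": 0, "ay": 0, "az": 1.308},
    {"tx": 48.3, "ty": -12.6, "tz": 5.0, "ax": 0, "ay": 0, "az": 1.308},
    {"tx": 48.3, "ty": -12.6, "tz": 5.0, "ax": 0, "ay": 0, "az": 1.308},
    {"tx": 48.3, "ty": -12.6, "tz": 5.0, "ax": 0, "ay": 0, "az": 1.308},
    {"tx": 48.3, "ty": -12.6, "tz": 5.0, "ax": 0, "ay": 0, "az": 1.308},
    {"tx": 48.3, "ty": -12.6, "tz": 5.0, "ax": 0, "ay": 0, "az": 1.308},
    {"tx": 48.3, "ty": -12.6, "tz": 5.0, "ax": 0, "ay": 0, "az": 1.308},
    {"tx": 48.3, "ty": -12.6, "tz": 5.0, "ax": 0, "ay": 0, "az": 1.308},
    {"tx": 48.3, "ty": -12.6, "tz": 5.0, "ax": 0, "ay": 0, "az": 1.308},
    {"tx": 48.3, "ty": -12.6, "tz": 5.0, "ax": 0, "ay": 0, "az": 1.308},
    {"tx": 48.3, "ty": -12.6, "tz": 5.0, "ax": 0, "ay": 0, "az": 1.308},
    {"tx": 48.3, "ty": -12.6, "tz": 5.0, "ax": 0, "ay": 0, "az": 1.308},
    {"tx": 48.3, "ty": -12.6, "tz": 5.0, "ax": 0, "ay": 0, "az": 1.308},
  ],
  grip=7.6,
)

```text
time: 1.6
ee_pos: [0.3956, -0.4232, 0.2033]
tcp_rot: [-177.3, 0.1, -48.1]
wrist_force: [0.1, 0.1, -0.3]
opening: 0.0762
```

Run:
```python
from h import *
w=snap('wrist','wrist2'); o=w['obs']; print(o['time'],o['ee_pos'],o['tcp_rot'],o['q'],o['opening'],o['wrist_force'])
```

```text
1.6 [ 0.39556246 -0.42321992  0.20333622] [-1.77301458e+02  1.16989848e-01 -4.81184408e+01] [-48.17334141   8.3951016    8.57644374  90.30091958   2.69842888
 179.94503852] 0.07616602336051448 [ 0.13392697  0.08935887 -0.30731495]
```

View pics/wrist2.png

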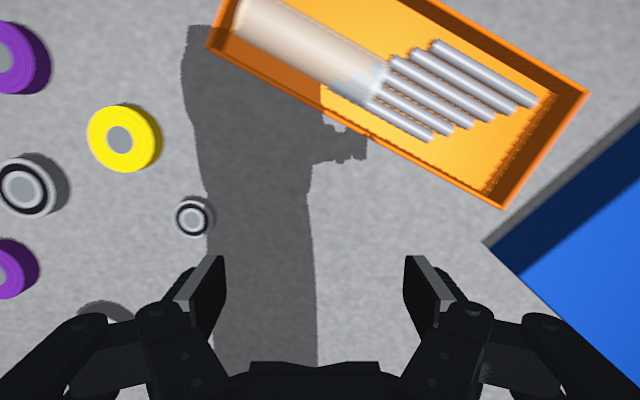

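Run:
```python
from h import *
delta([0.6026,-0.2234,0.20],40)
```

```text
t cm [ -1.08 -28.85   1.67] a rad [-0.0381 -0.0337 -1.5396]
```

Emit:
play_rows(
  commands=[
    {"tx": -1.1, "ty": -28.8, "tz": 1.7, "ax": -0.038, "ay": -0.034, "az": -1.54},
    {"tx": -1.1, "ty": -28.8, "tz": 1.7, "ax": -0.038, "ay": -0.034, "az": -1.54},
    {"tx": -1.1, "ty": -28.8, "tz": 1.7, "ax": -0.038, "ay": -0.034, "az": -1.54},
    {"tx": -1.1, "ty": -28.8, "tz": 1.7, "ax": -0.038, "ay": -0.034, "az": -1.54},
    {"tx": -1.1, "ty": -28.8, "tz": 1.7, "ax": -0.038, "ay": -0.034, "az": -1.54},
    {"tx": -1.1, "ty": -28.8, "tz": 1.7, "ax": -0.038, "ay": -0.034, "az": -1.54},
    {"tx": -1.1, "ty": -28.8, "tz": 1.7, "ax": -0.038, "ay": -0.034, "az": -1.54},
    {"tx": -1.1, "ty": -28.8, "tz": 1.7, "ax": -0.038, "ay": -0.034, "az": -1.54},
    {"tx": -1.1, "ty": -28.8, "tz": 1.7, "ax": -0.038, "ay": -0.034, "az": -1.54},
    {"tx": -1.1, "ty": -28.8, "tz": 1.7, "ax": -0.038, "ay": -0.034, "az": -1.54},
    {"tx": -1.1, "ty": -28.8, "tz": 1.7, "ax": -0.038, "ay": -0.034, "az": -1.54},
  ],
)

```text
time: 2.75
ee_pos: [0.6039, -0.2209, 0.2004]
tcp_rot: [-180.0, -0.1, 40.6]
wrist_force: [-0.0, 0.5, 0.6]
opening: 0.0759
```

Run:
```python
from h import *
o=bot.get_obs(); print(o['q'])
delta([0.6026,-0.2234,0.20],126)
```

```text
[-2.01381522e+01  1.73071853e+01  1.87975774e+01  9.14427171e+01
  1.09570747e-01  1.19264389e+02]
t cm [-0.26  0.11  0.04] a rad [ 1.4000e-03 -1.8000e-03 -1.4906e+00]
```

Emit:
play_rows(
  commands=[
    {"tx": -0.25, "ty": 0.1, "tz": 2.0, "ax": 0, "ay": 0, "az": -1.49},
    {"tx": -0.25, "ty": 0.1, "tz": 2.0, "ax": 0, "ay": 0, "az": -1.49},
    {"tx": -0.25, "ty": 0.1, "tz": 2.0, "ax": 0, "ay": 0, "az": -1.49},
    {"tx": -0.25, "ty": 0.1, "tz": 2.0, "ax": 0, "ay": 0, "az": -1.49},
    {"tx": -0.25, "ty": 0.1, "tz": 2.0, "ax": 0, "ay": 0, "az": -1.49},
    {"tx": -0.25, "ty": 0.1, "tz": 2.0, "ax": 0, "ay": 0, "az": -1.49},
    {"tx": -0.25, "ty": 0.1, "tz": 2.0, "ax": 0, "ay": 0, "az": -1.49},
    {"tx": -0.25, "ty": 0.1, "tz": 2.0, "ax": 0, "ay": 0, "az": -1.49},
    {"tx": -0.25, "ty": 0.1, "tz": 2.0, "ax": 0, "ay": 0, "az": -1.49},
    {"tx": -0.25, "ty": 0.1, "tz": 2.0, "ax": 0, "ay": 0, "az": -1.49},
    {"tx": -0.25, "ty": 0.1, "tz": 2.0, "ax": 0, "ay": 0, "az": -1.49},
  ],
)

```text
time: 3.85
ee_pos: [0.6026, -0.2234, 0.1804]
tcp_rot: [179.9, -0.0, 125.8]
wrist_force: [0.5, 0.0, 0.1]
opening: 0.0759
```

Run:
```python
from h import *
w=snap('wrist','wrist3'); o=w['obs']; print(o['time'],o['ee_pos'],o['tcp_rot'],o['q'],o['opening'],o['wrist_force'])
```

```text
3.85 [ 0.60259117 -0.22340893  0.18036213] [ 1.79873374e+02 -2.87543419e-02  1.25756858e+02] [-20.39227114  17.03812536  16.25431084  89.16953074   0.12117866
  33.85095162] 0.07586328171632818 [0.50246391 0.02727817 0.10584095]
```

View pics/wrist3.png

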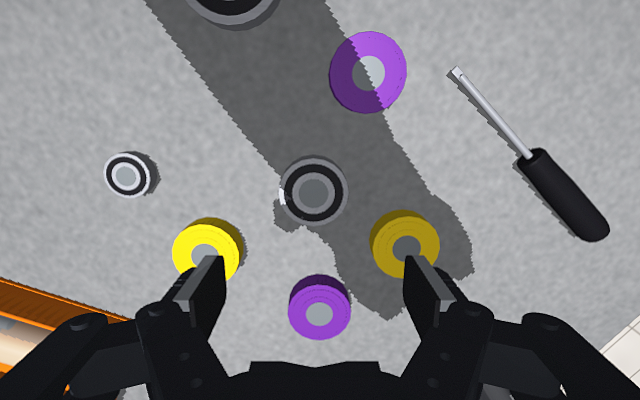

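Run:
```python
from h import *
w=load('wrist3'); c=load('top0'); s=load('side0')
def seal(c,x0,y0,x1,y1):  # centre from ellipse of dark seal ring's outer contour
    g=cv2.cvtColor(c['pixels'][y0:y1,x0:x1],cv2.COLOR_RGB2GRAY)
    t,m=cv2.threshold(g,0,255,cv2.THRESH_BINARY_INV+cv2.THRESH_OTSU)
    cs=cv2.findContours(m,cv2.RETR_LIST,cv2.CHAIN_APPROX_NONE)[0]
    return t,[tuple(np.round(np.ravel(cv2.fitEllipse(k)[0]+cv2.fitEllipse(k)[1])+[x0,y0,0,0],1)) for k in cs if len(k)>20]
print(seal(w,285,158,345,220)); print(seal(c,400,182,427,206)); print(seal(s,312,144,338,166))
g=cv2.cvtColor(w['pixels'],cv2.COLOR_RGB2GRAY); print(g[190,270:360])
crop(w,260,140,370,240,6,'wc3')
```

```text
(72.0, [(np.float64(312.9), np.float64(192.8), np.float64(42.7), np.float64(44.1)), (np.float64(313.2), np.float64(192.1), np.float64(55.9), np.float64(58.1)), (np.float64(329.3), np.float64(158.4), np.float64(4.6), np.float64(15.1)), (np.float64(296.0), np.float64(156.0), np.float64(8.6), np.float64(19.0))])
(83.0, [(np.float64(414.4), np.float64(193.5), np.float64(16.6), np.float64(17.5)), (np.float64(414.4), np.float64(193.5), np.float64(20.5), np.float64(21.2)), (np.float64(410.2), np.float64(193.2), np.float64(20.0), np.float64(24.4))])
(92.0, [(np.float64(325.4), np.float64(151.5), np.float64(9.4), np.float64(15.2)), (np.float64(324.6), np.float64(155.4), np.float64(19.0), np.float64(21.0))])
[175 175 174 174 173 175 176 163 172 224 236 239 243 191  58  19  29  31
  32  32  27  34  95 139 131 125 124 128 124 100  97  99  99  99  99  99
 100 100  99  99  98  99  98 100  99  98  98  99  98  99  98  98  99  98
  99  99  96 104 121 126 122 123 127 134 116  17  28  30  30  30  29  26
  46  95 124 119 122 116  98  92  93  95  95  95  97  96  95  96  96  96]
```

View pics/wc3.png

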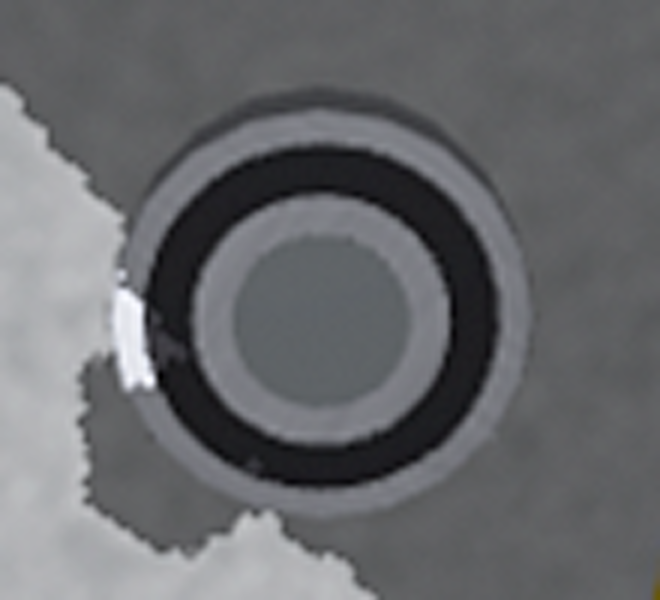

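The crop confirms the middle bearing: plain steel, black seal and a plugged bore, with its seal centred at (313.2,192.2). Next I'll triangulate it.

Run:
```python
from h import *
w=load('wrist3'); c=load('top0'); s=load('side0')
pw=(313.2,192.3)
print(onplane(w,[pw],.022),onplane(c,[(414.4,193.5)],.022),onplane(s,[(325.4,151.5)],.022))
print(tri(w,pw,c,(414.4,193.5)),tri(w,pw,s,(325.4,151.5)))
P=onplane(w,[(279,192),(347.5,192)],.022); print('dia',np.linalg.norm(P[0]-P[1]))
delta(np.r_[onplane(w,[pw],.022)[0,:2],0.024],125.76)
```

```text
[[ 0.60292016 -0.2257115   0.022     ]] [[ 0.60348754 -0.22487473  0.022     ]] [[ 0.60197807 -0.22660234  0.022     ]]
(array([ 0.60332666, -0.22545344,  0.0212862 ]), np.float64(0.0010064516877926822)) (array([ 0.60228394, -0.22557055,  0.02285258]), np.float64(0.0010142499186143177))
dia 0.05795543313291853
t cm [-0.21 -0.14 15.63] a rad [ 0.0022 -0.0005 -0.0052]
```

Emit:
play_rows(
  commands=[
    {"tx": -0.2, "ty": -0.15, "tz": 4, "ax": 0, "ay": 0, "az": 0},
    {"tx": -0.2, "ty": -0.15, "tz": 8, "ax": 0, "ay": 0, "az": 0},
    {"tx": -0.2, "ty": -0.15, "tz": 11, "ax": 0, "ay": 0, "az": 0},
    {"tx": -0.2, "ty": -0.15, "tz": 13.5, "ax": 0, "ay": 0, "az": 0},
    {"tx": -0.2, "ty": -0.15, "tz": 15, "ax": 0, "ay": 0, "az": 0},
    {"tx": -0.2, "ty": -0.15, "tz": 16, "ax": 0, "ay": 0, "az": 0},
    {"tx": -0.2, "ty": -0.15, "tz": 16, "ax": 0, "ay": 0, "az": 0},
  ],
)

```text
time: 4.6
ee_pos: [0.6025, -0.2255, 0.0193]
tcp_rot: [179.9, -0.1, 125.6]
wrist_force: [-0.6, -0.2, -0.7]
opening: 0.0762
```

Emit:
play_rows(
  commands=[
    {"tx": 0, "ty": 0, "tz": 0, "ax": 0, "ay": 0, "az": 0},
    {"tx": 0, "ty": 0, "tz": 0, "ax": 0, "ay": 0, "az": 0},
    {"tx": 0, "ty": 0, "tz": 0, "ax": 0, "ay": 0, "az": 0},
    {"tx": 0, "ty": 0, "tz": 0, "ax": 0, "ay": 0, "az": 0},
    {"tx": 0, "ty": 0, "tz": 0, "ax": 0, "ay": 0, "az": 0},
    {"tx": 0, "ty": 0, "tz": 0, "ax": 0, "ay": 0, "az": 0},
  ],
  grip=5.0,
  newtons=40,
)

```text
time: 5.2
ee_pos: [0.6038, -0.226, 0.0219]
tcp_rot: [179.8, 0.1, 125.6]
wrist_force: [-0.1, 0.4, 7.0]
opening: 0.0582
```

Run:
```python
from h import *
w=snap('wrist','wrist4'); o=w['obs']; print(o['time'],o['ee_pos'],o['tcp_rot'],o['opening'],o['wrist_force'])
```

```text
5.2 [ 0.60382983 -0.22595248  0.02188399] [1.79789220e+02 8.34254094e-02 1.25624706e+02] 0.058246928523183826 [-0.13412653  0.39656487  6.96185775]
```

View pics/wrist4.png

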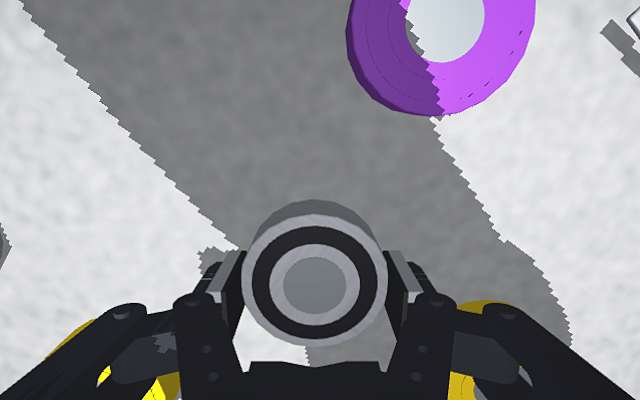

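Emit:
play_rows(
  commands=[
    {"tx": 0, "ty": 0, "tz": -0.5, "ax": 0, "ay": 0, "az": 0},
    {"tx": 0, "ty": 0, "tz": -2, "ax": 0, "ay": 0, "az": 0},
    {"tx": 0, "ty": 0, "tz": -5, "ax": 0, "ay": 0, "az": 0},
    {"tx": 0, "ty": 0, "tz": -9, "ax": 0, "ay": 0, "az": 0},
    {"tx": 0, "ty": 0, "tz": -12, "ax": 0, "ay": 0, "az": 0},
    {"tx": 0, "ty": 0, "tz": -13, "ax": 0, "ay": 0, "az": 0},
  ],
)

```text
time: 5.85
ee_pos: [0.6038, -0.2264, 0.1549]
tcp_rot: [179.7, 0.2, 125.6]
wrist_force: [-0.1, -0.4, -2.4]
opening: 0.0582
```

Run:
```python
from h import *
o=bot.get_obs(); print(o['time'],o['ee_pos'],o['tcp_rot'],o['opening'],o['wrist_force'],o['q'])
delta([.561,.121,.27],105)
```

```text
5.85 [ 0.60384124 -0.22637507  0.15485112] [179.70390704   0.21961848 125.63161914] 0.05822001069522043 [-0.12554782 -0.36200845 -2.37666147] [-20.60178505  16.93212267  13.31020502  86.03094055   0.12407919
  33.76640422]
t cm [ 30.69  16.81 -11.55] a rad [0.0058 0.0029 0.3601]
```

Emit:
play_rows(
  commands=[
    {"tx": 5, "ty": 2.8, "tz": -4, "ax": 0, "ay": 0, "az": 0.06},
    {"tx": 9, "ty": 5, "tz": -8, "ax": 0.006, "ay": 0.003, "az": 0.12},
    {"tx": 13, "ty": 7.2, "tz": -11.5, "ax": 0.006, "ay": 0.003, "az": 0.18},
    {"tx": 17, "ty": 9.4, "tz": -11.5, "ax": 0.006, "ay": 0.003, "az": 0.24},
    {"tx": 21, "ty": 11.5, "tz": -11.5, "ax": 0.006, "ay": 0.003, "az": 0.3},
    {"tx": 25, "ty": 13.7, "tz": -11.5, "ax": 0.006, "ay": 0.003, "az": 0.36},
    {"tx": 28.5, "ty": 15.6, "tz": -11.5, "ax": 0.006, "ay": 0.003, "az": 0.36},
    {"tx": 30.7, "ty": 16.8, "tz": -11.5, "ax": 0.006, "ay": 0.003, "az": 0.36},
    {"tx": 30.7, "ty": 16.8, "tz": -11.5, "ax": 0.006, "ay": 0.003, "az": 0.36},
    {"tx": 30.7, "ty": 16.8, "tz": -11.5, "ax": 0.006, "ay": 0.003, "az": 0.36},
  ],
)

```text
time: 6.85
ee_pos: [0.5599, 0.1219, 0.2649]
tcp_rot: [-179.6, -0.2, 105.1]
wrist_force: [-0.3, -0.3, -4.0]
opening: 0.0583
```

Run:
```python
from h import *
w=snap('wrist','wrist5'); o=w['obs']; print(o['time'],o['ee_pos'],o['tcp_rot'],o['opening'],o['wrist_force'])
```

```text
6.85 [0.5599073  0.12194555 0.26485959] [-179.64420579   -0.18112333  105.11612639] 0.058273170605521986 [-0.25585703 -0.31148332 -3.98765314]
```

View pics/wrist5.png

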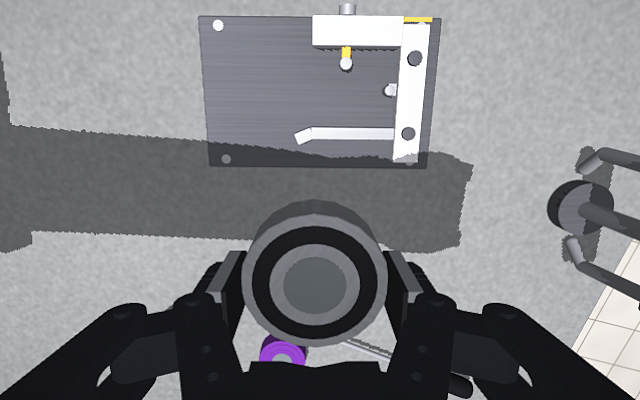

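Run:
```python
from h import *
w=load('wrist5'); crop(w,190,0,450,180,3,'wc5')
```

```text
(no output)
```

View pics/wc5.png

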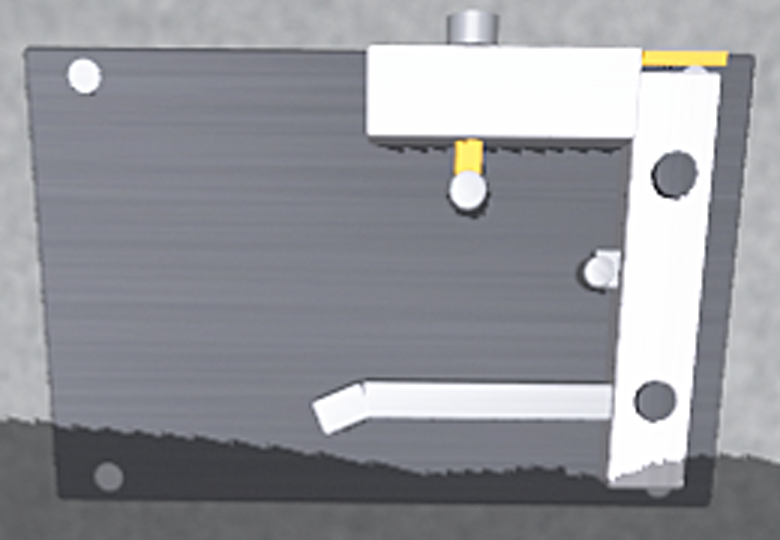

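Run:
```python
from h import *
w=load('wrist5'); c=load('top0'); s=load('side0')
f=lambda p:(p[0]/3+190-.33,p[1]/3-.33)
g=lambda p:(p[0]/4+175-.37,p[1]/4+150-.37)
h=lambda p:(p[0]/5+240-.4,p[1]/5+250-.4)
print('screws',tri(w,f((84,76)),c,g((127,481))),tri(w,f((109,477)),c,g((360,424))))
print('screws side',tri(w,f((84,76)),s,h((634,347))),tri(w,f((109,477)),s,h((600,67))))
print('pin',tri(w,f((600,272)),c,g((165,154))),'roller',tri(w,f((468,190)),c,g((140,241))))
for nm,cc,px in (('w',w,[f(p) for p in [(27,49),(753,56),(712,504),(60,497)]]),('t',c,[g(p) for p in [(122,517),(42,112),(298,50),(385,453)]])):
    P=onplane(cc,px,.014)[:,:2]
    M=np.array([[-.12,.075],[.12,.075],[.12,-.075],[-.12,-.075]])
    A=P-P.mean(0); B=M-M.mean(0); H=B.T@A; th=np.arctan2(H[0,1]-H[1,0],H[0,0]+H[1,1]); R=np.array([[np.cos(th),-np.sin(th)],[np.sin(th),np.cos(th)]])
    print(nm,'centre',P.mean(0),'yaw',np.degrees(th),'resid mm',np.round((A-B@R.T)*1e3,1).tolist())
    if nm=='w':
        def st(p,z): return ((onplane(w,[f(p)],z)[0,:2]-P.mean(0))@R).round(4)
        print('pin',st((600,272),.032),'roller',st((468,190),.031),'fence top edge',st((370,383),.032),st((610,385),.032),'flare tip',st((314,404),.032),'setdown',R@[-.075,0]+P.mean(0))
```

```text
screws (array([0.42821617, 0.23690175, 0.01614088]), np.float64(0.0016472133261461156)) (array([0.46127968, 0.10963532, 0.01690181]), np.float64(0.002129804522992757))
screws side (array([0.42792208, 0.23664218, 0.01304628]), np.float64(0.0004510716096435256)) (array([0.4609206 , 0.10788834, 0.01193059]), np.float64(0.00037728691634893614))
pin (array([0.60646963, 0.22017021, 0.04197086]), np.float64(0.00039756176394667995)) roller (array([0.55908825, 0.23368332, 0.03293578]), np.float64(2.6574882798273248e-05))
w centre [0.54223909 0.19796883] yaw 14.69254267895664 resid mm [[1.4, -0.7], [-1.2, -1.7], [-0.6, 0.9], [0.4, 1.5]]
pin [0.0696 0.0057] roller [0.0255 0.0305] fence top edge [-0.0057 -0.0306] [ 0.0755 -0.0306] flare tip [-0.0247 -0.0378] setdown [0.46969153 0.17894642]
t centre [0.54096337 0.19755478] yaw 14.477741992667491 resid mm [[2.3, -0.3], [-2.2, -0.3], [-1.2, -0.7], [1.2, 1.3]]
```

Run:
```python
from h import *
w=load('wrist5'); K,D=KD(w); T=np.array(w['tool_from_camera'])
g=cv2.cvtColor(w['pixels'],cv2.COLOR_RGB2GRAY)[235:335,262:368]
m=cv2.threshold(g,60,255,cv2.THRESH_BINARY_INV)[1]
for k in cv2.findContours(m,cv2.RETR_LIST,cv2.CHAIN_APPROX_NONE)[0]:
    if len(k)>100:
        e=cv2.fitEllipse(k); p=np.array(e[0])+[262,235]; u=cv2.undistortPoints(p.reshape(1,1,2),K,D)[0,0]
        d=T[:3,:3]@[u[0],u[1],1]; s=(0-T[2,3])/d[2]; print(p,e[1],T[:3,3]+s*d)
delta([.4697,.179,.12],194.6)
```

```text
[314.15939331 284.20057297] (82.64177703857422, 91.84378051757812) [-2.64108076e-04 -4.19756488e-04  1.38777878e-17]
[314.33720779 283.47081375] (107.68955993652344, 115.2360610961914) [ 6.30810328e-05 -3.48708929e-04  0.00000000e+00]
t cm [ 7.89 -7.14 14.57] a rad [-0.0022 -0.0071 -1.5632]
```

Relative to the TCP the bearing is centred to within 0.5 mm, so I'll go above the set-down point.

Emit:
play_rows(
  commands=[
    {"tx": 0.5, "ty": -0.5, "tz": 0, "ax": 0, "ay": 0, "az": -0.14},
    {"tx": 1.2, "ty": -1.2, "tz": 1, "ax": 0, "ay": 0, "az": -0.28},
    {"tx": 2, "ty": -1.9, "tz": 2.5, "ax": -0.002, "ay": -0.007, "az": -0.42},
    {"tx": 2.9, "ty": -2.7, "tz": 4, "ax": -0.002, "ay": -0.007, "az": -0.56},
    {"tx": 3.8, "ty": -3.5, "tz": 5.5, "ax": -0.002, "ay": -0.007, "az": -0.7},
    {"tx": 4.7, "ty": -4.3, "tz": 7, "ax": -0.002, "ay": -0.007, "az": -0.84},
    {"tx": 5.6, "ty": -5.1, "tz": 8.5, "ax": -0.002, "ay": -0.007, "az": -0.98},
    {"tx": 6.5, "ty": -5.9, "tz": 10, "ax": -0.002, "ay": -0.007, "az": -1.12},
    {"tx": 7.2, "ty": -6.6, "tz": 11.5, "ax": -0.002, "ay": -0.007, "az": -1.26},
    {"tx": 7.9, "ty": -7.1, "tz": 13, "ax": -0.002, "ay": -0.007, "az": -1.4},
    {"tx": 7.9, "ty": -7.1, "tz": 14, "ax": -0.002, "ay": -0.007, "az": -1.5},
    {"tx": 7.9, "ty": -7.1, "tz": 14.5, "ax": -0.002, "ay": -0.007, "az": -1.563},
    {"tx": 7.9, "ty": -7.1, "tz": 14.5, "ax": -0.002, "ay": -0.007, "az": -1.563},
    {"tx": 7.9, "ty": -7.1, "tz": 14.5, "ax": -0.002, "ay": -0.007, "az": -1.563},
  ],
)

```text
time: 8.3
ee_pos: [0.4707, 0.1786, 0.1213]
tcp_rot: [180.0, 0.0, -165.6]
wrist_force: [-0.2, 0.6, -2.8]
opening: 0.0586
```

Run:
```python
from h import *
o=bot.get_obs(); print(o['time'],o['ee_pos'],o['tcp_rot'],o['opening'],o['wrist_force'],o['q'])
delta([.4697,.179,.0355],194.6)
```

```text
8.3 [0.47066923 0.17860164 0.12134471] [ 1.79995677e+02  4.41571620e-02 -1.65634107e+02] 0.05856774012265262 [-0.19827077  0.58129393 -2.75401851] [ 2.07802467e+01 -2.00767541e+00 -1.13057906e+01  8.06575212e+01
 -6.37633118e-04  6.41435148e+00]
t cm [0.09 0.06 8.58] a rad [ 0.0001  0.0008 -0.0041]
```

Emit:
play_rows(
  commands=[
    {"tx": 0.1, "ty": 0.05, "tz": 2.5, "ax": 0, "ay": 0, "az": -0.004},
    {"tx": 0.1, "ty": 0.05, "tz": 5, "ax": 0, "ay": 0, "az": -0.004},
    {"tx": 0.1, "ty": 0.05, "tz": 6.5, "ax": 0, "ay": 0, "az": -0.004},
    {"tx": 0.1, "ty": 0.05, "tz": 7.4, "ax": 0, "ay": 0, "az": -0.004},
    {"tx": 0.1, "ty": 0.05, "tz": 7.9, "ax": 0, "ay": 0, "az": -0.004},
    {"tx": 0.1, "ty": 0.05, "tz": 8.2, "ax": 0, "ay": 0, "az": -0.004},
    {"tx": 0.1, "ty": 0.05, "tz": 8.4, "ax": 0, "ay": 0, "az": -0.004},
    {"tx": 0.1, "ty": 0.05, "tz": 8.5, "ax": 0, "ay": 0, "az": -0.004},
    {"tx": 0.1, "ty": 0.05, "tz": 8.5, "ax": 0, "ay": 0, "az": -0.004},
  ],
)

```text
time: 9.2
ee_pos: [0.4696, 0.1798, 0.0366]
tcp_rot: [180.0, 0.1, -165.2]
wrist_force: [0.0, -0.5, -4.2]
opening: 0.0584
```

Emit:
play_rows(
  commands=[
    {"tx": 0, "ty": 0, "tz": 0.1, "ax": 0, "ay": 0, "az": 0},
    {"tx": 0, "ty": 0, "tz": 0.1, "ax": 0, "ay": 0, "az": 0},
  ],
)

```text
time: 9.4
ee_pos: [0.4697, 0.1799, 0.0359]
tcp_rot: [180.0, 0.1, -165.2]
wrist_force: [-1.1, 0.2, 2.0]
opening: 0.0586
```

Contact: the wrist force went from -4.2 N to +2 N. I'll open now.

Emit:
play_rows(
  commands=[
    {"tx": 0, "ty": 0, "tz": 0, "ax": 0, "ay": 0, "az": 0},
    {"tx": 0, "ty": 0, "tz": 0, "ax": 0, "ay": 0, "az": 0},
    {"tx": 0, "ty": 0, "tz": 0, "ax": 0, "ay": 0, "az": 0},
    {"tx": 0, "ty": 0, "tz": 0, "ax": 0, "ay": 0, "az": 0},
    {"tx": 0, "ty": 0, "tz": -0.5, "ax": 0, "ay": 0, "az": 0},
    {"tx": 0, "ty": 0, "tz": -2, "ax": 0, "ay": 0, "az": 0},
    {"tx": 0, "ty": 0, "tz": -5, "ax": 0, "ay": 0, "az": 0},
    {"tx": 0, "ty": 0, "tz": -9, "ax": 0, "ay": 0, "az": 0},
    {"tx": 0, "ty": 0, "tz": -10, "ax": 0, "ay": 0, "az": 0},
  ],
  grip=7.2,
)

```text
time: 10.3
ee_pos: [0.4709, 0.1803, 0.1409]
tcp_rot: [179.9, 0.4, -165.2]
wrist_force: [0.8, 0.2, -0.4]
opening: 0.0721
```

Run:
```python
from h import *
w=snap('wrist','wrist6'); o=w['obs']; print(o['time'],o['ee_pos'],o['tcp_rot'],o['opening'],o['wrist_force'])
```

```text
10.3 [0.4708936  0.18028029 0.14089709] [ 179.94850111    0.43020992 -165.20910122] 0.07206150590020972 [ 0.78664695  0.21541652 -0.44658103]
```

View pics/wrist6.png

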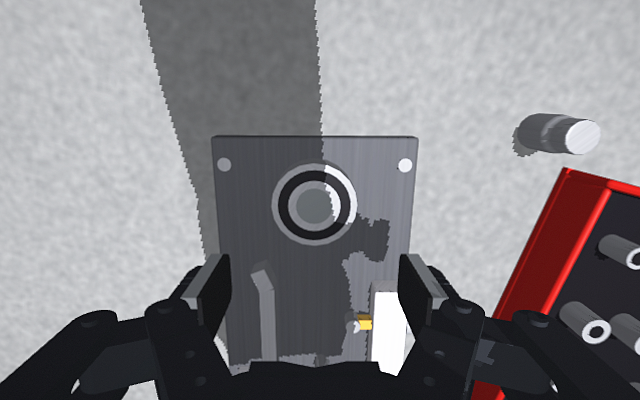

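Emit:
play_rows(
  commands=[
    {"tx": 2.5, "ty": 0, "tz": 0, "ax": 0, "ay": 0, "az": 0},
    {"tx": 5, "ty": 0, "tz": 2, "ax": 0, "ay": 0, "az": 0},
    {"tx": 5.5, "ty": 0, "tz": 3, "ax": 0, "ay": 0, "az": 0},
    {"tx": 5.5, "ty": 0, "tz": 3, "ax": 0, "ay": 0, "az": 0},
    {"tx": 5.5, "ty": 0, "tz": 3, "ax": 0, "ay": 0, "az": 0},
    {"tx": 5.5, "ty": 0, "tz": 3, "ax": 0, "ay": 0, "az": 0},
    {"tx": 5.5, "ty": 0, "tz": 3, "ax": 0, "ay": 0, "az": 0},
    {"tx": 5.5, "ty": 0, "tz": 3, "ax": 0, "ay": 0, "az": 0},
  ],
  grip=0,
)

```text
time: 11.15
ee_pos: [0.4166, 0.1658, 0.1055]
tcp_rot: [180.0, 0.1, -165.2]
wrist_force: [0.5, 0.4, -0.4]
opening: 0.0
```

Run:
```python
from h import *
w6=load('wrist6'); g=cv2.cvtColor(w6['pixels'],cv2.COLOR_RGB2GRAY)[160:250,268:362]
m=cv2.threshold(g,60,255,cv2.THRESH_BINARY_INV)[1]
C=np.array([.542,.198]); a=np.radians(14.6); R=np.array([[np.cos(a),-np.sin(a)],[np.sin(a),np.cos(a)]])
for k in cv2.findContours(m,cv2.RETR_LIST,cv2.CHAIN_APPROX_NONE)[0]:
    if len(k)>80:
        e=cv2.fitEllipse(k); p=np.array(e[0])+[268,160]; P=onplane(w6,[p],.036)[0]; print(p,e[1],P,'stand',(P[:2]-C)@R)
w=snap('wrist','wrist7'); o=w['obs']; print(o['time'],o['ee_pos'],o['tcp_rot'],o['opening'],o['wrist_force'],'stand',(o['ee_pos'][:2]-C)@R)
K,D=KD(w);T=np.array(w['tool_from_camera'])
vv,uu=np.mgrid[150:400,200:430]; z=w['depth'][150:400,200:430]
u=cv2.undistortPoints(np.c_[uu.ravel(),vv.ravel()].astype(float).reshape(-1,1,2),K,D).reshape(-1,2)
Q=np.c_[u*z.reshape(-1,1),z.ravel()]@T[:3,:3].T+T[:3,3]
k=(z.ravel()>0.05)&(Q[:,2]<.04)&(abs(Q[:,1])<.03); Q=Q[k]
print('tool z max',np.percentile(Q[:,2],[90,99,100])); t=Q[Q[:,2]>.0]; print(t.min(0),t.max(0))
```

```text
[313.66147995 204.9161377 ] (63.55666732788086, 65.83307647705078) [0.4686137  0.17884527 0.036     ] stand [-7.58449115e-02 -3.77682851e-05]
11.15 [0.41663471 0.16581652 0.10547553] [ 1.79985905e+02  7.00576606e-02 -1.65210152e+02] 6.258626620042598e-06 [ 0.46152697  0.36492858 -0.40796555] stand [-0.12942961  0.0004565 ]
tool z max [-0.01866001  0.00922967  0.01707317]
[ 6.87505695e-03 -1.39426130e-02  9.85779414e-06] [0.01243699 0.01310125 0.01707317]
```

View pics/wrist7.png

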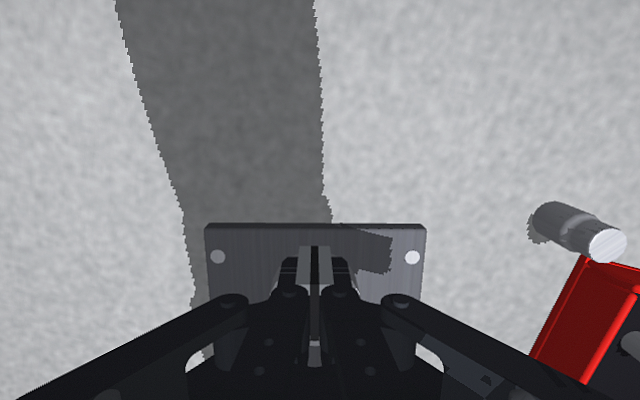

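Emit:
play_rows(
  commands=[
    {"tx": 0, "ty": -0.05, "tz": 2.5, "ax": 0, "ay": 0, "az": -0.003},
    {"tx": 0, "ty": -0.05, "tz": 5, "ax": 0, "ay": 0, "az": -0.003},
    {"tx": 0, "ty": -0.05, "tz": 6.2, "ax": 0, "ay": 0, "az": -0.003},
    {"tx": 0, "ty": -0.05, "tz": 6.5, "ax": 0, "ay": 0, "az": -0.003},
    {"tx": 0, "ty": -0.05, "tz": 6.5, "ax": 0, "ay": 0, "az": -0.003},
    {"tx": -0.5, "ty": -0.05, "tz": 6.5, "ax": 0, "ay": 0, "az": -0.003},
    {"tx": -0.8, "ty": -0.05, "tz": 6.5, "ax": 0, "ay": 0, "az": -0.003},
  ],
  newtons=60,
)

```text
time: 11.9
ee_pos: [0.4252, 0.1677, 0.0414]
tcp_rot: [180.0, 0.2, -165.0]
wrist_force: [0.2, 0.5, 0.4]
opening: -0.0004
```

```bash
cat >> h.py <<'E'
C=np.array([.542,.198]); a_=np.radians(14.6); RS=np.array([[np.cos(a_),-np.sin(a_)],[np.sin(a_),np.cos(a_)]])
def st():
    o=bot.get_obs(); print(round(o['time'],2),'stand xy mm',((o['ee_pos'][:2]-C)@RS*1e3).round(1),'z',round(o['ee_pos'][2]*1e3,1),'F',(o['wrist_force'][:2]@RS).round(2),o['wrist_force'][2].round(2),'yaw',o['tcp_rot'][2].round(2))
E
python3 -c "
from h import *
st()"
```

```text
11.9 stand xy mm [-1.207e+02  1.000e-01] z 41.4 F [0.35 0.38] 0.35 yaw -165.03
```

Emit:
play_rows(
  commands=[
    {"tx": -0.2, "ty": 0, "tz": 0, "ax": 0, "ay": 0, "az": -0.005},
    {"tx": -0.4, "ty": 0, "tz": 0, "ax": 0, "ay": 0, "az": -0.005},
    {"tx": -0.6, "ty": 0, "tz": 0, "ax": 0, "ay": 0, "az": -0.005},
    {"tx": -0.9, "ty": 0, "tz": 0, "ax": 0, "ay": 0, "az": -0.005},
    {"tx": -1.2, "ty": 0, "tz": 0, "ax": 0, "ay": 0, "az": -0.005},
    {"tx": -1.5, "ty": 0, "tz": 0, "ax": 0, "ay": 0, "az": -0.005},
    {"tx": -1.8, "ty": 0, "tz": 0, "ax": 0, "ay": 0, "az": -0.005},
    {"tx": -2.1, "ty": -0.01, "tz": 0, "ax": 0, "ay": 0, "az": -0.005},
    {"tx": -2.4, "ty": -0.01, "tz": 0, "ax": 0, "ay": 0, "az": -0.005},
    {"tx": -2.7, "ty": -0.01, "tz": 0, "ax": 0, "ay": 0, "az": -0.005},
    {"tx": -3.0, "ty": -0.02, "tz": 0, "ax": 0, "ay": 0, "az": -0.005},
    {"tx": -3.3, "ty": -0.02, "tz": 0, "ax": 0, "ay": 0, "az": -0.005},
    {"tx": -3.6, "ty": -0.02, "tz": 0, "ax": 0, "ay": 0, "az": -0.005},
    {"tx": -3.8, "ty": -0.02, "tz": 0, "ax": 0, "ay": 0, "az": -0.005},
    {"tx": -4.0, "ty": -0.02, "tz": 0, "ax": 0, "ay": 0, "az": -0.005},
  ],
)

```text
time: 13.4
ee_pos: [0.4629, 0.1774, 0.0402]
tcp_rot: [180.0, 0.0, -164.7]
wrist_force: [-1.8, -0.8, 1.5]
opening: -0.0
```

```bash
python3 -c "
from h import *
st(); s=snap('side','side1'); crop(s,240,250,400,350,4,'sc1'); s=snap('top','top1'); crop(s,175,150,285,290,4,'tc1')"
```

```text
13.4 stand xy mm [-81.7   0. ] z 40.2 F [-1.98 -0.36] 1.52 yaw -164.75
```

View pics/sc1.png

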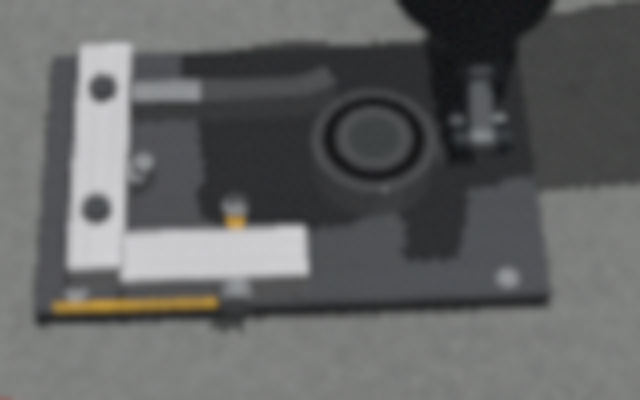

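View pics/tc1.png

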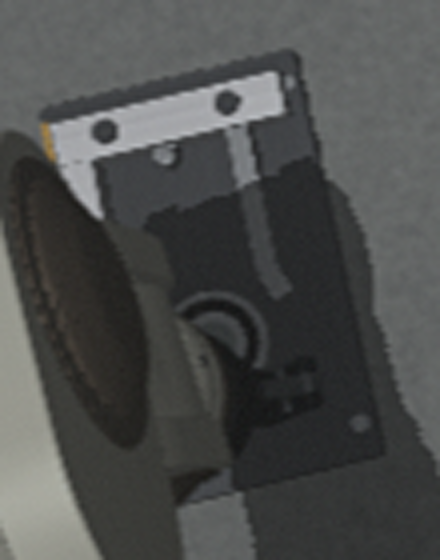

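Emit:
play_rows(
  commands=[
    {"tx": -0.2, "ty": 0, "tz": 0, "ax": 0, "ay": 0, "az": 0.01},
    {"tx": -0.5, "ty": 0, "tz": 0, "ax": 0, "ay": 0, "az": 0.01},
    {"tx": -0.8, "ty": 0, "tz": 0, "ax": 0, "ay": 0, "az": 0.01},
    {"tx": -1.1, "ty": -0.01, "tz": 0, "ax": 0, "ay": 0, "az": 0.01},
    {"tx": -1.4, "ty": -0.01, "tz": 0, "ax": 0, "ay": 0, "az": 0.01},
    {"tx": -1.7, "ty": -0.02, "tz": 0, "ax": 0, "ay": 0, "az": 0.01},
    {"tx": -2.0, "ty": -0.02, "tz": 0, "ax": 0, "ay": 0, "az": 0.01},
    {"tx": -2.3, "ty": -0.03, "tz": 0, "ax": 0, "ay": 0, "az": 0.01},
    {"tx": -2.6, "ty": -0.03, "tz": 0, "ax": 0, "ay": 0, "az": 0.01},
    {"tx": -2.9, "ty": -0.03, "tz": 0, "ax": 0, "ay": 0, "az": 0.01},
    {"tx": -3.2, "ty": -0.04, "tz": 0, "ax": 0, "ay": 0, "az": 0.01},
    {"tx": -3.4, "ty": -0.04, "tz": 0, "ax": 0, "ay": 0, "az": 0.01},
    {"tx": -3.6, "ty": -0.04, "tz": 0, "ax": 0, "ay": 0, "az": 0.01},
  ],
)

```text
time: 14.8
ee_pos: [0.4978, 0.1865, 0.0403]
tcp_rot: [180.0, 0.0, -165.3]
wrist_force: [-0.9, -0.2, -0.8]
opening: 0.0002
```

```bash
python3 -c "
from h import *
st(); s=snap('side','side2'); crop(s,240,250,400,350,4,'sc2')
print((onplane(load('side1'),[(333,283.4)],.036)[0,:2]-C)@RS)"
```

```text
14.8 stand xy mm [-45.7   0. ] z 40.3 F [-0.91  0.04] -0.83 yaw -165.32
[-0.04169705 -0.00088842]
```

View pics/sc2.png

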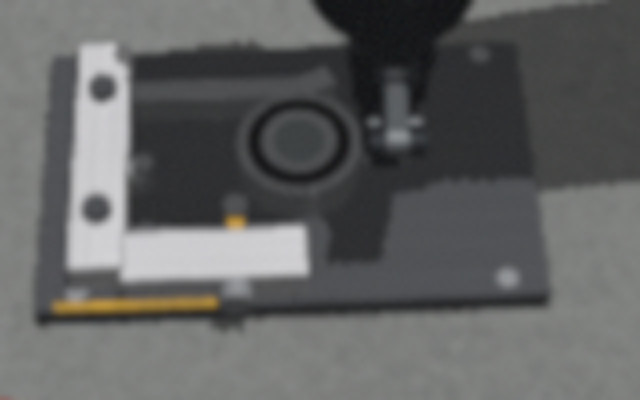

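Emit:
play_rows(
  commands=[
    {"tx": -0.2, "ty": 0, "tz": 0, "ax": 0, "ay": 0, "az": 0},
    {"tx": -0.4, "ty": 0, "tz": 0, "ax": 0, "ay": 0, "az": 0},
    {"tx": -0.6, "ty": 0, "tz": 0, "ax": 0, "ay": 0, "az": 0},
    {"tx": -0.8, "ty": 0, "tz": 0, "ax": 0, "ay": 0, "az": 0},
    {"tx": -1.0, "ty": 0, "tz": 0, "ax": 0, "ay": 0, "az": 0},
    {"tx": -1.2, "ty": 0, "tz": 0, "ax": 0, "ay": 0, "az": 0},
  ],
)

```text
time: 15.45
ee_pos: [0.5094, 0.1895, 0.0403]
tcp_rot: [180.0, 0.1, -165.3]
wrist_force: [-2.0, -1.3, 0.9]
opening: 0.0003
```

```bash
python3 -c "
from h import *
st()"
```

```text
15.45 stand xy mm [-33.7   0. ] z 40.3 F [-2.23 -0.78] 0.88 yaw -165.32
```

Emit:
play_rows(
  commands=[
    {"tx": -0.15, "ty": 0, "tz": 0, "ax": 0, "ay": 0, "az": 0},
    {"tx": -0.3, "ty": 0, "tz": 0, "ax": 0, "ay": 0, "az": 0},
    {"tx": -0.45, "ty": 0, "tz": 0, "ax": 0, "ay": 0, "az": 0},
    {"tx": -0.6, "ty": 0, "tz": 0, "ax": 0, "ay": 0, "az": 0},
  ],
)

```text
time: 15.85
ee_pos: [0.515, 0.1911, 0.0403]
tcp_rot: [180.0, 0.0, -165.3]
wrist_force: [-4.3, 0.2, 1.4]
opening: -0.0001
```

```bash
python3 -c "
from h import *
st()"
```

```text
15.85 stand xy mm [-27.9   0.1] z 40.3 F [-4.1   1.31] 1.37 yaw -165.32
```

Emit:
play_rows(
  commands=[
    {"tx": -0.1, "ty": 0, "tz": 0, "ax": 0, "ay": 0, "az": 0},
    {"tx": -0.2, "ty": 0, "tz": 0, "ax": 0, "ay": 0, "az": 0},
    {"tx": -0.3, "ty": 0, "tz": 0, "ax": 0, "ay": 0, "az": 0},
    {"tx": -0.4, "ty": 0, "tz": 0, "ax": 0, "ay": 0, "az": 0},
  ],
)

```text
time: 16.25
ee_pos: [0.519, 0.1921, 0.0403]
tcp_rot: [180.0, 0.1, -165.3]
wrist_force: [-3.6, -0.2, 1.0]
opening: 0.0
```

```bash
python3 -c "
from h import *
st()"
```

```text
16.25 stand xy mm [-23.8   0.1] z 40.3 F [-3.57  0.73] 1.01 yaw -165.32
```

Emit:
play_rows(
  commands=[
    {"tx": -0.1, "ty": 0, "tz": 0, "ax": 0, "ay": 0, "az": 0},
    {"tx": -0.2, "ty": 0, "tz": 0, "ax": 0, "ay": 0, "az": 0},
    {"tx": -0.3, "ty": 0, "tz": 0, "ax": 0, "ay": 0, "az": 0},
  ],
)

```text
time: 16.55
ee_pos: [0.5219, 0.1928, 0.0403]
tcp_rot: [180.0, 0.1, -165.3]
wrist_force: [-2.4, -0.4, 0.7]
opening: 0.0
```

```bash
python3 -c "
from h import *
st(); s=snap('side','side3'); crop(s,240,250,400,350,4,'sc3')"
```

```text
16.55 stand xy mm [-20.7   0.1] z 40.3 F [-2.46  0.26] 0.69 yaw -165.32
```

View pics/sc3.png

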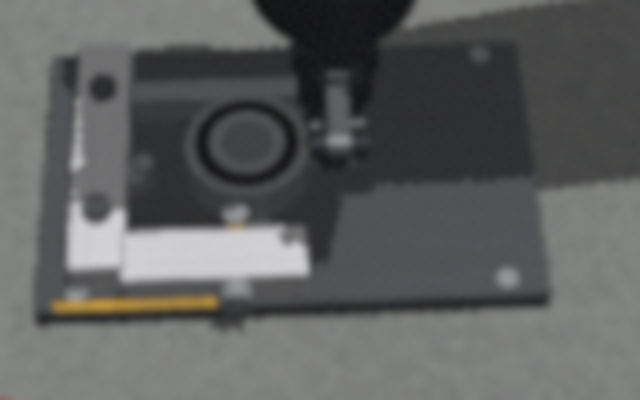

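Emit:
play_rows(
  commands=[
    {"tx": -0.1, "ty": 0, "tz": 0, "ax": 0, "ay": 0, "az": 0},
    {"tx": -0.2, "ty": 0, "tz": 0, "ax": 0, "ay": 0, "az": 0},
    {"tx": -0.3, "ty": 0, "tz": 0, "ax": 0, "ay": 0, "az": 0},
    {"tx": -0.4, "ty": 0, "tz": 0, "ax": 0, "ay": 0, "az": 0},
  ],
)

```text
time: 17.0
ee_pos: [0.5258, 0.1938, 0.0403]
tcp_rot: [180.0, 0.1, -165.3]
wrist_force: [-1.7, -0.0, -0.1]
opening: 0.0001
```

Emit:
play_rows(
  commands=[
    {"tx": -0.1, "ty": 0, "tz": 0, "ax": 0, "ay": 0, "az": 0},
    {"tx": -0.2, "ty": 0, "tz": 0, "ax": 0, "ay": 0, "az": 0},
  ],
)

```text
time: 17.2
ee_pos: [0.5277, 0.1944, 0.0403]
tcp_rot: [180.0, 0.1, -165.3]
wrist_force: [-3.9, -0.5, 0.1]
opening: 0.0002
```

Emit:
play_rows(
  commands=[
    {"tx": -0.1, "ty": 0, "tz": 0, "ax": 0, "ay": 0, "az": 0},
    {"tx": -0.2, "ty": 0, "tz": 0, "ax": 0, "ay": 0, "az": 0},
  ],
)

```text
time: 17.4
ee_pos: [0.5297, 0.1949, 0.0403]
tcp_rot: [180.0, 0.1, -165.3]
wrist_force: [-2.5, -0.0, -0.9]
opening: 0.0
```

```bash
python3 -c "
from h import *
st()"
```

```text
17.4 stand xy mm [-12.7   0.1] z 40.3 F [-2.42  0.58] -0.89 yaw -165.33
```

Emit:
play_rows(
  commands=[
    {"tx": -0.1, "ty": 0, "tz": 0, "ax": 0, "ay": 0, "az": 0},
    {"tx": -0.2, "ty": 0, "tz": 0, "ax": 0, "ay": 0, "az": 0},
  ],
)

```text
time: 17.6
ee_pos: [0.5316, 0.1954, 0.0403]
tcp_rot: [180.0, 0.1, -165.3]
wrist_force: [-3.1, -0.3, -0.2]
opening: -0.0
```

Emit:
play_rows(
  commands=[
    {"tx": -0.05, "ty": 0, "tz": 0, "ax": 0, "ay": 0, "az": 0},
    {"tx": -0.1, "ty": 0, "tz": 0, "ax": 0, "ay": 0, "az": 0},
  ],
)

```text
time: 17.8
ee_pos: [0.5325, 0.1956, 0.0403]
tcp_rot: [180.0, 0.1, -165.3]
wrist_force: [-2.0, -0.1, -0.8]
opening: -0.0003
```

Emit:
play_rows(
  commands=[
    {"tx": -0.05, "ty": 0, "tz": 0, "ax": 0, "ay": 0, "az": 0},
    {"tx": -0.1, "ty": 0, "tz": 0, "ax": 0, "ay": 0, "az": 0},
  ],
)

```text
time: 18.0
ee_pos: [0.5335, 0.1959, 0.0403]
tcp_rot: [180.0, 0.1, -165.3]
wrist_force: [-2.6, 0.3, -0.5]
opening: -0.0001
```

```bash
python3 -c "
from h import *
st()"
```

```text
18.0 stand xy mm [-8.8  0.1] z 40.3 F [-2.48  0.97] -0.55 yaw -165.32
```

Emit:
play_rows(
  commands=[
    {"tx": -0.05, "ty": 0, "tz": 0, "ax": 0, "ay": 0, "az": 0},
    {"tx": -0.1, "ty": 0, "tz": 0, "ax": 0, "ay": 0, "az": 0},
  ],
)

```text
time: 18.2
ee_pos: [0.5345, 0.1961, 0.0403]
tcp_rot: [180.0, 0.1, -165.3]
wrist_force: [-2.1, 0.7, -1.2]
opening: 0.0001
```

Emit:
play_rows(
  commands=[
    {"tx": -0.05, "ty": 0, "tz": 0, "ax": 0, "ay": 0, "az": 0},
    {"tx": -0.1, "ty": 0, "tz": 0, "ax": 0, "ay": 0, "az": 0},
  ],
)

```text
time: 18.4
ee_pos: [0.5354, 0.1964, 0.0403]
tcp_rot: [180.0, 0.1, -165.3]
wrist_force: [-2.1, 0.4, -1.6]
opening: -0.0001
```

```bash
python3 -c "
from h import *
st(); s=snap('side','side4'); crop(s,240,250,400,350,4,'sc4')"
```

```text
18.4 stand xy mm [-6.8  0.1] z 40.3 F [-1.97  0.91] -1.56 yaw -165.32
```

View pics/sc4.png

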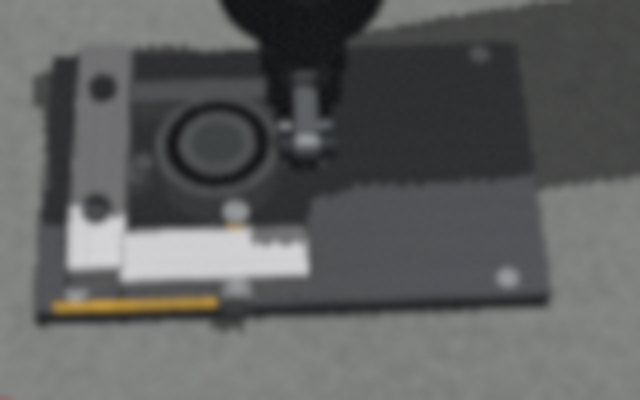

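Emit:
play_rows(
  commands=[
    {"tx": -0.05, "ty": 0, "tz": 0, "ax": 0, "ay": 0, "az": 0},
    {"tx": -0.1, "ty": 0, "tz": 0, "ax": 0, "ay": 0, "az": 0},
  ],
)

```text
time: 18.65
ee_pos: [0.5364, 0.1966, 0.0403]
tcp_rot: [180.0, 0.1, -165.3]
wrist_force: [-1.4, 0.9, -0.5]
opening: 0.0001
```

Emit:
play_rows(
  commands=[
    {"tx": -0.05, "ty": 0, "tz": 0, "ax": 0, "ay": 0, "az": 0},
    {"tx": -0.1, "ty": 0, "tz": 0, "ax": 0, "ay": 0, "az": 0},
  ],
)

```text
time: 18.85
ee_pos: [0.5368, 0.1967, 0.0403]
tcp_rot: [180.0, -0.0, -165.3]
wrist_force: [-6.9, -0.7, 1.2]
opening: -0.0
```

Emit:
play_rows(
  commands=[
    {"tx": 0, "ty": 0, "tz": 0, "ax": 0, "ay": 0, "az": 0},
    {"tx": 0, "ty": 0, "tz": 0, "ax": 0, "ay": 0, "az": 0},
  ],
)

```text
time: 19.05
ee_pos: [0.5368, 0.1967, 0.0403]
tcp_rot: [180.0, -0.0, -165.3]
wrist_force: [-4.4, -0.7, 0.9]
opening: -0.0001
```

```bash
python3 -c "
from h import *
st()"
```

```text
19.05 stand xy mm [-5.3  0.1] z 40.3 F [-4.4   0.42] 0.92 yaw -165.32
```

Emit:
play_rows(
  commands=[
    {"tx": -0.03, "ty": 0, "tz": 0, "ax": 0, "ay": 0, "az": 0},
    {"tx": -0.03, "ty": 0, "tz": 0, "ax": 0, "ay": 0, "az": 0},
  ],
)

```text
time: 19.25
ee_pos: [0.5369, 0.1967, 0.0403]
tcp_rot: [180.0, -0.0, -165.3]
wrist_force: [-5.6, -1.6, 1.7]
opening: -0.0002
```

Emit:
play_rows(
  commands=[
    {"tx": -0.03, "ty": 0, "tz": 0, "ax": 0, "ay": 0, "az": 0},
    {"tx": -0.03, "ty": 0, "tz": 0, "ax": 0, "ay": 0, "az": 0},
  ],
)

```text
time: 19.45
ee_pos: [0.5369, 0.1968, 0.0403]
tcp_rot: [180.0, -0.1, -165.3]
wrist_force: [-8.1, -1.4, 3.5]
opening: 0.0002
```

```bash
python3 -c "
from h import *
st()"
```

```text
19.45 stand xy mm [-5.2  0.1] z 40.3 F [-8.25  0.66] 3.46 yaw -165.32
```

Emit:
play_rows(
  commands=[
    {"tx": -0.02, "ty": 0, "tz": 0, "ax": 0, "ay": 0, "az": 0},
    {"tx": -0.02, "ty": 0, "tz": 0, "ax": 0, "ay": 0, "az": 0},
  ],
)

```text
time: 19.65
ee_pos: [0.5369, 0.1967, 0.0403]
tcp_rot: [180.0, -0.1, -165.3]
wrist_force: [-9.2, -1.7, 2.5]
opening: -0.0004
```

```bash
python3 -c "
from h import *
st()"
```

```text
19.65 stand xy mm [-5.2  0.1] z 40.3 F [-9.37  0.65] 2.46 yaw -165.32
```

Home is felt: the force climbs to 9.4 N while the TCP stays put. I'll ease off straight back, then lift and look.

Emit:
play_rows(
  commands=[
    {"tx": 0.05, "ty": 0, "tz": 0, "ax": 0, "ay": 0, "az": 0},
    {"tx": 0.1, "ty": 0, "tz": 0, "ax": 0, "ay": 0, "az": 0},
    {"tx": 0.2, "ty": 0, "tz": 0, "ax": 0, "ay": 0, "az": 0},
    {"tx": 0.5, "ty": 0, "tz": 0, "ax": 0, "ay": 0, "az": 0},
    {"tx": 1.0, "ty": 0, "tz": 0, "ax": 0, "ay": 0, "az": 0},
    {"tx": 2.0, "ty": 0, "tz": 0, "ax": 0, "ay": 0, "az": 0},
    {"tx": 3.5, "ty": 0, "tz": 0, "ax": 0, "ay": 0, "az": 0},
    {"tx": 5.5, "ty": 0, "tz": -1, "ax": 0, "ay": 0, "az": 0},
    {"tx": 8, "ty": 0, "tz": -4, "ax": 0, "ay": 0, "az": 0},
    {"tx": 10.5, "ty": 0, "tz": -8, "ax": 0, "ay": 0, "az": 0},
    {"tx": 12, "ty": 0, "tz": -11, "ax": 0, "ay": 0, "az": 0},
    {"tx": 12, "ty": 0, "tz": -12, "ax": 0, "ay": 0, "az": 0},
  ],
)

```text
time: 20.85
ee_pos: [0.4212, 0.1665, 0.1639]
tcp_rot: [180.0, 0.3, -165.3]
wrist_force: [0.8, 0.1, 0.2]
opening: -0.0001
```

```bash
python3 -c "
from h import *
st(); s=snap('side','side5'); crop(s,240,250,400,350,4,'sc5'); t=snap('top','top5'); crop(t,175,150,285,290,4,'tc5')
delta([0.465,0.09,.27],105)"
```

```text
20.85 stand xy mm [-124.9    0. ] z 163.9 F [ 0.75 -0.09] 0.2 yaw -165.31
t cm [ -2.22  -8.51 -10.83] a rad [0.0041 0.0032 1.5653]
```

View pics/sc5.png

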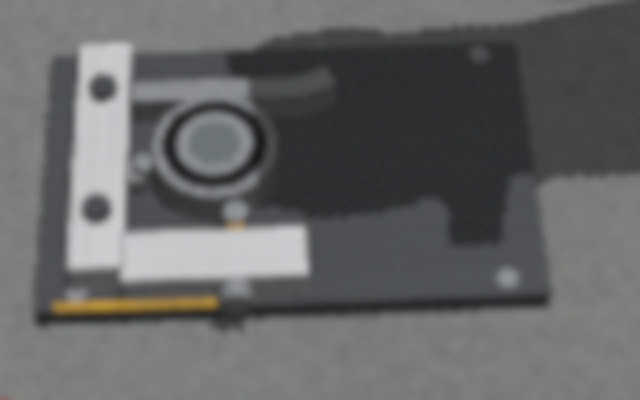

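View pics/tc5.png

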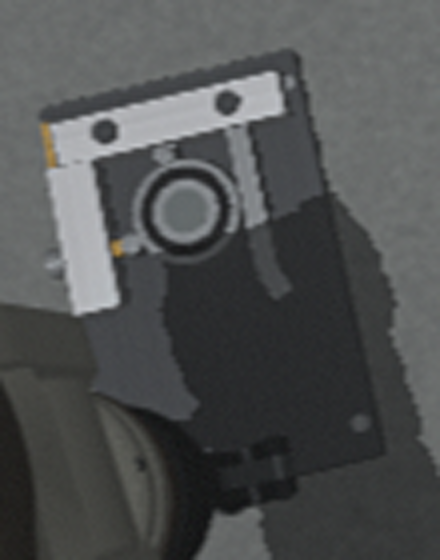

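Side and top crops: the bearing touches the pin at side crop (143,165), the roller at (236,210) and the fence. The head's screw heads are at the same pixels as at the start. I'll take a closer look with the wrist camera to check for gaps.

```bash
python3 -c "
from h import *
delta([.575,.130,.22],105)"
```

```text
t cm [-13.85  -7.43  -5.78] a rad [0.0041 0.0032 1.5653]
```

Emit:
play_rows(
  commands=[
    {"tx": 0, "ty": -0.7, "tz": -2, "ax": 0, "ay": 0, "az": 0.14},
    {"tx": -0.5, "ty": -1.5, "tz": -4, "ax": 0, "ay": 0, "az": 0.28},
    {"tx": -1.5, "ty": -2.5, "tz": -5.8, "ax": 0, "ay": 0, "az": 0.42},
    {"tx": -3, "ty": -3.5, "tz": -5.8, "ax": 0.004, "ay": 0.003, "az": 0.56},
    {"tx": -4.5, "ty": -4.5, "tz": -5.8, "ax": 0.004, "ay": 0.003, "az": 0.7},
    {"tx": -6, "ty": -5.5, "tz": -5.8, "ax": 0.004, "ay": 0.003, "az": 0.84},
    {"tx": -8, "ty": -6.5, "tz": -5.8, "ax": 0.004, "ay": 0.003, "az": 0.98},
    {"tx": -10, "ty": -7.4, "tz": -5.8, "ax": 0.004, "ay": 0.003, "az": 1.12},
    {"tx": -12, "ty": -7.4, "tz": -5.8, "ax": 0.004, "ay": 0.003, "az": 1.26},
    {"tx": -13.8, "ty": -7.4, "tz": -5.8, "ax": 0.004, "ay": 0.003, "az": 1.4},
    {"tx": -13.8, "ty": -7.4, "tz": -5.8, "ax": 0.004, "ay": 0.003, "az": 1.565},
    {"tx": -13.8, "ty": -7.4, "tz": -5.8, "ax": 0.004, "ay": 0.003, "az": 1.565},
    {"tx": -13.8, "ty": -7.4, "tz": -5.8, "ax": 0.004, "ay": 0.003, "az": 1.565},
  ],
)

```text
time: 22.25
ee_pos: [0.574, 0.1299, 0.2166]
tcp_rot: [-179.7, 0.0, 105.2]
wrist_force: [-0.5, -0.1, 0.2]
opening: 0.0002
```

```bash
python3 -c "
from h import *
st(); w=snap('wrist','wrist8'); crop(w,200,0,460,200,3,'wc8')"
```

```text
22.25 stand xy mm [ 13.7 -74. ] z 216.6 F [-0.47  0.06] 0.2 yaw 105.21
```

View pics/wrist8.png

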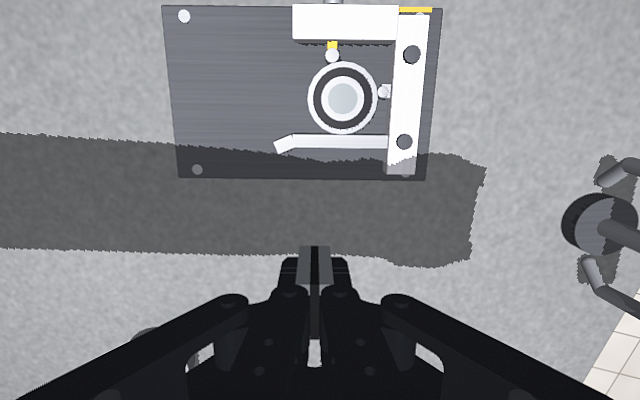

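View pics/wc8.png

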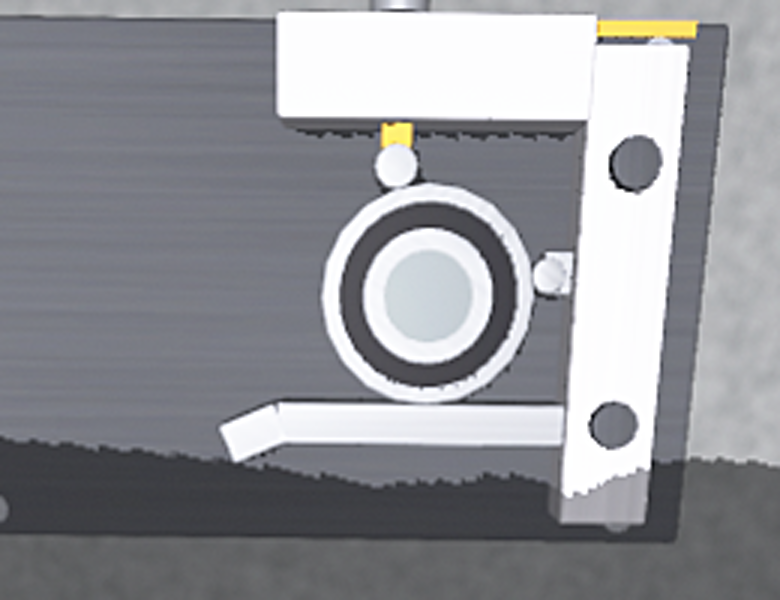

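The picture shows no gap at the roller (crop 397,185), the pin (535,275) or the fence (430,402), and the bearing lies flat. Handing in.

```bash
python3 -c "
from h import *
print(job.job_done())"
```

```text
the job is handed in; nothing more can be done
None
```

I set the middle bearing down in front of the nest, let go of it, and nudged it home past the roller with closed fingers. The job was handed in at about 22 s with the arm well clear.

- **Set-down:** the bearing lay flat and let go at about stand x = -76 mm, y = 0.
- **Home felt:** moving past the roller took up to about 4 N. The force then rose to 9.4 N, under the 16 N slip limit, while the tool stood still. That puts the bearing's centre near stand x = +36 mm, which agrees with the pin, fence and roller positions I measured from the images.
- **Last pictures:** there is no visible gap at pin, fence or roller. In the top view the head's screw heads are at the same pixels as at the start. No move after the grasp went near the other bearings, screwdriver or socket, but I took no last measurement of them.

**Not confirmed:** the forces the bearing now exerts on pin, fence and roller cannot be measured with the tool away. Contact on all three rests on the pictures and the felt stop.

**What went wrong on the way:**
- The first move call was refused because some keys were missing.
- The first wrist turn ran into the last joint's limit, so I used the half-turn grasp instead.
- Closing on the bearing pushed the tool up about 2 mm, with 7 N on the wrist.

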